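# Check a cell's temperature through the test box's window

## Task

The cell in the test box needs a temperature check: first push the box's open drawer fully home until its catch seats it, then lift the hand-held thermal camera out of its charging dock and carry it, nose down, over the racks and the box's lifting handles to the window in the box's lid. Hold it there upright and still over the middle of the window, its long side along the window's long side and its nose about 10 mm above the window frame, and finish while still holding it so, with the drawer still home. The camera must not touch the box, and nothing else on the bench may be pushed about or knocked over.

Things in the scene. Friction and masses are not known exactly. Their poses are not given: they have to be found in the camera images.
- imager: hand-held thermal camera, about 260 g, loose, nose down in its dock: black brick 38 (x) x 58 (y) x 90 mm, ribbed pads on its broad +x and -x faces (grip there, across 38 mm, some 20 mm below the top), dark screen on its top end, above a grey nose 32 (x) x 46 (y) x 30 mm; 120 mm tall in all. Origin: centre of the nose's flat lower face; z up, y along the long side. A half turn about z is the same
- dock: grey charging dock, fixed, at the left or right of the bench: base 78 (x) x 84 (y) x 14 mm and a well, inside 35 (x) x 49 (y) mm, floor 14 mm and rim 42 mm above the bench. The imager's nose stands on the well's floor, so its top is 134 mm above the bench and it must rise 28 mm to come free. Origin: centre of the underside; axes parallel to the imager's
- test_box: cell test box, fixed: white case 240 (x) x 180 (y) x 106 mm, grey front towards the robot. Origin: on the bench under the window's middle; x from front to back, y along the window's long side; front face at x = -60 mm, back at +180. Two lifting handles along x on the lid at y = +74 and -74 mm, x = -38 to +62 mm, bars 8 mm thick, tops 140 mm above the bench
- window (a point): middle of the clear window in the box's lid, at the top of its dark steel frame (109 mm above the bench); axes as the test box, long side along y. The opening is 42 (x) x 62 (y) mm, the frame 62 x 82 mm outside and 3 mm high
- drawer (a joint): how far the box's drawer stands open, m: 0 = fully home, at most 0.12; it is pushed home along +x of the box. Friction about 0.6 N; from 14 to 6 mm before home a sprung roller catch resists with up to about 6 N, over the last 4 mm it pulls the drawer home by itself; let go before that, the drawer is pushed back open. The stop at 0 is rigid
- drawer_handle (a point): middle of the bar of the drawer's handle, moves with the drawer; axes as the test box. Round bar 9 mm thick, 96 mm long along y, 76 mm above the bench; its axis is 34 mm in front of the case's front face when the drawer is home, 29 mm in front of the drawer's front plate. That plate is 168 mm wide, 47 to 99 mm above the bench
- rack_a: bystander: black rack of eight slim upright cells, 107 (x) x 56 x 77 mm; origin at the centre of its underside
- rack_b: bystander: black rack of three thick upright cells, 126 (x) x 56 x 73 mm; origin at the centre of its underside
- bin: bystander: open grey bin 90 x 80 x 45 mm with coin-cell cans; origin at the centre of its underside. It stands on the side where the dock is not
- meter: bystander: multimeter lying on its back, 165 (x) x 80 x 40 mm; origin at the centre of its underside
- bottle: bystander: clear upright bottle, 60 mm diameter, 165 mm tall; origin at the centre of its underside
- driver: bystander: screwdriver lying on the bench near the robot, along its x axis
- tin: bystander: flat round aluminium tin, 60 mm diameter, 22 mm high, on the lid of the test box near its back; origin at the centre of its underside

How it is judged (in metres and radians):
On the way, in this order (a step that is already met when the one before it is completed fails the run):
1. the drawer is seated home (within 2.5 mm) and at rest (value of joint drawer below 0.0025 m and velocity of joint drawer between -0.01 and 0.01 m/s), for 0.2 s.
2. the camera has been lifted out of its dock (nose more than 50 mm above the bench) in the gripper (height (world z) of imager above 0.05 m and contact force between imager and the fingers above 1 N), for 0.2 s.
At the end, for the whole second after the job is handed in: The drawer is home (within 2.5 mm) and the camera, held only by the gripper, hovers at rest above the window without touching the box: nose 4 to 18 mm above the window frame, within 7 mm of the window's middle, long sides parallel within 0.12 rad (either way round), upright within 0.1 rad (value of joint drawer below 0.0025 m and horizontal distance between imager and window below 0.007 m and z of imager in the frame of window between 0.004 and 0.018 m and angle between the y axis of imager and the y axis of window, either way round below 0.12 rad and angle between imager's own z axis and vertical below 0.1 rad and linear speed of imager below 0.015 m/s and contact force between imager and the fingers above 1 N and contact force between imager and test_box below 0.1 N); the arm keeps its last pose, push and grip.
It fails at once if the camera strikes the test box (contact force between imager and test_box above 1 N).
It fails at once if a bystander is pushed more than 15 mm (distance of any of rack_a, rack_b, bin, meter, bottle, driver, tin from where it was at the start of the episode above 0.015 m).
It fails at once if a standing bystander is tipped over (angle between any of rack_a, rack_b, bin, bottle's own z axis and vertical above 0.4 rad).
It fails at once if the thermal camera is tipped over (not kept nose down) (angle between imager's own z axis and vertical above 0.6 rad).
It also fails if it takes over 58 s, if anything falls off the work surface, if the arm or the gripper's body presses on something with over 40 N, if the wrist force passes 120 N, or if a joint passes its speed limit or range.

## Robot

A 6-joint arm with a two-finger parallel gripper is mounted at the origin on the work surface. World frame = base frame: x ahead of the robot, y to its left, z up, the work surface at z = 0. Lengths are in mm, angles in rad, forces in N, time in s.
With the tool pointing down it reaches from about 350 to 775 mm from the base axis. Payload 7.3 kg.
Tool frame: the origin (TCP) lies midway between the tips of the shut fingers; the grasp point (between the pads) lies 19 mm behind it; z points along the fingers, y is the line along which they close (so a half turn about z gives the same grasp; the last joint's range is limited). The gripper opens to 92 mm and grips with 3 to 60 N. Pads are 19 mm wide; open, the fingers measure 130 mm over their backs; the gripper's body (75 mm by 190 mm) begins 47 mm behind the grasp point.
Start: joints at [-1.458, 0.342, 1.524, -0, 1.275, -0.146], TCP at [134.38, -507.53, 226.741] pointing down, gripper open.
Joint ranges: [-2.53, 2.53], [-0.77, 2.02], [0.04, 2.7], [-1, 4.14], [0.28, 2.66], [-3.11, 3.11]. Speed limits (rad/s): [2.57, 2.57, 3.14, 3.14, 3.14, 3.14].

## Interface

Orientations are given as a unit quaternion [w, x, y, z].
In Python, from plant import env gives the robot as it stands.
- The arm moves only by the tool arm_command, never from a script. Its argument "moves" is a list of rows, each a list of 5 numbers: the gripper's target within -1 to 1 (fully open at 1, half-way at 0, shut at -1), then the shift along the tool's x, y, z in mm, then the turn about the tool's z in rad. In form: [[hand, x, y, z, yaw], ...]. A call has 1 to 5 rows; each row is the pose to reach, as a shift and turn from the pose commanded when the call began, along the tool's axes at that moment; what a row does not reach only later rows make up. A row lasts 1/10 s, in which the tool goes at most 50 mm and 8.59 degrees, less where a joint would pass 70% of its speed; a pose out of reach is approached as far as the arm can. A call with a gripper value outside its range is refused whole. The fingers move at their own pace and stop on an object; "squeeze" is the grip in N (left out, the last holds). Time passes only in rows, so rows that repeat a pose let the fingers close. It gives the time, the measured TCP pose, the force, the opening and the grip force at its end, in the units of the state.
- env.sense(): the state, without advancing time (a new reading comes with each control period).
- env.grab_frame(name): name is "side" or "top"; returns a dict with "image" (480x640x3 uint8, blue, green, red), "fx", "fy", "cx", "cy" (pixels), "distortion" ([k1, k2, p1, p2, k3] as OpenCV has them; the pictures are not rectified), "R" (3x3) and "t" (3): a world point X has camera coordinates R X + t. Camera axes: x right, y down, z forward; pixel columns grow to the right and rows downward; lengths in mm; the calibration is good to about 2 mm. A picture is of the moment at which its call begins. There is no depth.
- env.job_done(): hands the job in; it is judged then, once.
The state is a dict: "clock": time; "joint_positions": joint angles; "joint_vel": joint speeds; "joint_efforts": joint torques, N m; "position": TCP position; "ee_rot": TCP orientation; "force": force on the tool from outside, world axes, zero at the start; "ft_torque": the same for the moment, N m; "finger_gap": finger opening in mm; "finger_force": force on a finger pad.
Only numpy, scipy, OpenCV 4.12 (cv2) and the standard library are available. Lean on these libraries where they do the work, as an engineer would, in place of code of your own. Each camera call takes 0.05 s, during which the arm holds its last target. There are 200 camera calls.

## Working session

There is one attempt and no reset: what is moved stays moved. The work goes in short steps, Python scripts to look and compute and a tool call to move; the robot and the scene stay as the last step left them, time stands still between calls to the robot, and variables do not carry over. Pictures are saved under pics/ and viewed, at most 10 in all, crops included, and the job is handed in when it is done.

Besides the shell and the picture viewer there is one more tool, called after "Emit:" by a JSON object that holds its "name" and its "arguments". arm_command: Moves the arm, as the interface text tells. Its arguments: {"type":"object","properties":{"moves":{"type":"array"},"squeeze":{"type":"number"}},"required":["moves"]}

```bash
mkdir -p pics; ls; python3 - <<'E'
from plant import env
import cv2, pickle
for n in ("side","top"):
    f=env.grab_frame(n); cv2.imwrite(f"pics/{n}0.png",f["image"])
    pickle.dump(f,open(f"{n}.pkl","wb"))
    print(n,{k:f[k] for k in f if k!="image"})
print(env.sense())
E
```

```text
pics
side {'fx': 617.8805032505832, 'fy': 617.8805032505832, 'cx': 318.0212898943502, 'cy': 234.3005640346899, 'distortion': array([0.02767208, 0.        , 0.        , 0.        , 0.        ]), 'R': array([[-0.93343121, -0.35873169,  0.0042132 ],
       [-0.18615682,  0.47427998, -0.8604674 ],
       [ 0.30667868, -0.80397144, -0.50948808]]), 't': array([ 523.95404051,  192.37545899, 1155.70535221])}
top {'fx': 561.7719171175156, 'fy': 561.7719171175156, 'cx': 327.269457109469, 'cy': 238.12817539951078, 'distortion': array([0.04721066, 0.        , 0.        , 0.        , 0.        ]), 'R': array([[ 0.02606391, -0.99958772,  0.0120442 ],
       [-0.98932333, -0.02752069, -0.14311518],
       [ 0.14338764, -0.00818547, -0.98963275]]), 't': array([ -14.19923921,  555.07120298, 1322.04989178])}
{'clock': 0.1, 'joint_positions': array([-1.45802411e+00,  3.42647215e-01,  1.52490177e+00,  1.00807624e-05,
        1.27544115e+00, -1.46023982e-01]), 'joint_vel': array([-0.00023067, -0.00293127, -0.00202627, -0.00093613, -0.0017572 ,
       -0.00203691]), 'joint_efforts': array([ 4.95161585e-04, -4.32006955e+01, -2.44694656e+01,  7.17657083e-02,
        5.25863981e-02, -4.43172053e-05]), 'position': array([ 134.3270661 , -507.14525493,  226.12438966]), 'ee_rot': array([-6.98563155e-04,  9.91639689e-01,  1.29035806e-01,  1.64370675e-05]), 'force': array([ 0.91245527,  0.15119164, -0.37346005]), 'ft_torque': array([-0.02903055, -0.03886831, -0.0355974 ]), 'finger_force': 0.0, 'finger_gap': 91.75941080226859}
```

View pics/top0.png

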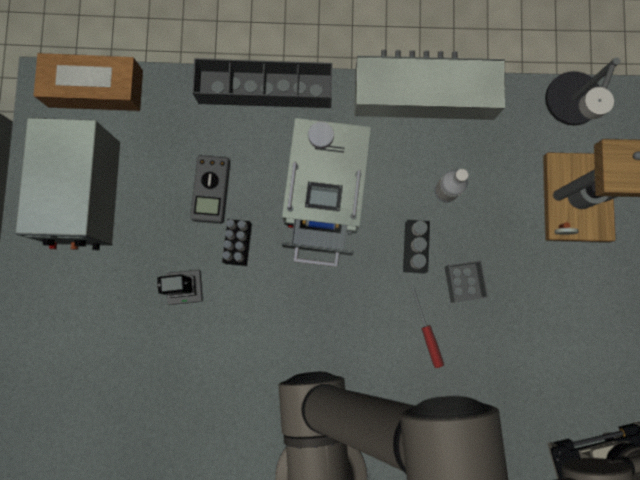

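View pics/side0.png

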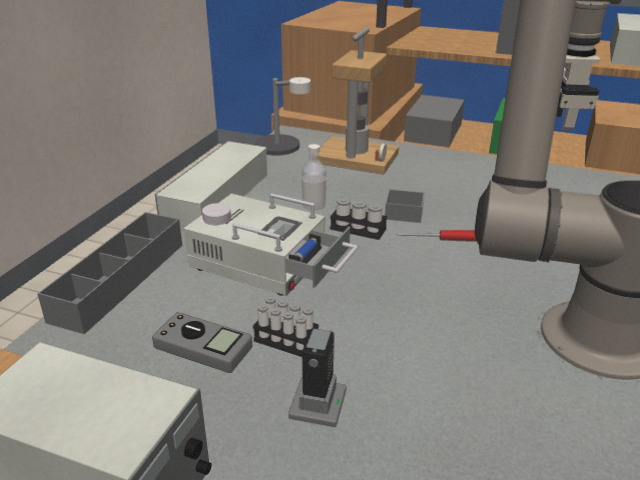

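The top view shows the box at (325,180), window at (324,195), drawer handle at (316,262), dock/imager at (180,286), racks at (236,243) and (417,246), and the driver at (430,340). In the side view the imager is at (320,365) and the handle at (340,255). I'll enlarge crops next.

```bash
python3 - <<'E'
import cv2,pickle,numpy as np
t=pickle.load(open("top.pkl","rb"))["image"]; s=pickle.load(open("side.pkl","rb"))["image"]
def crop(im,x,y,w,h,k):
    o=cv2.resize(im[y:y+h,x:x+w],None,fx=k,fy=k,interpolation=cv2.INTER_CUBIC)
    o=cv2.convertScaleAbs(o,alpha=1.3,beta=10)
    for i in range(0,w,10):
        cv2.line(o,(i*k,0),(i*k,6 if (x+i)%50 else 14),(0,0,255),1)
        if (x+i)%20==0: cv2.putText(o,str(x+i),(i*k+2,16),0,.38,(0,0,255),1)
    for j in range(0,h,10):
        cv2.line(o,(0,j*k),(6,j*k),(0,0,255),1)
        if (y+j)%20==0: cv2.putText(o,str(y+j),(8,j*k+4),0,.38,(0,0,255),1)
    return o
a=crop(t,270,110,110,160,3)   # 330x480... 
a=crop(t,275,170,100,100,6); cv2.imwrite("pics/c1.png",a)
b=crop(t,140,255,80,60,5); c=crop(s,270,320,80,110,5)
H=max(b.shape[0],c.shape[0]); o=np.zeros((H,800,3),np.uint8); o[:b.shape[0],:400]=b; o[:c.shape[0],400:]=c
cv2.imwrite("pics/c2.png",o)
cv2.imwrite("pics/c3.png",crop(s,180,180,190,120,4))
E
```

```text
(no output)
```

View pics/c1.png

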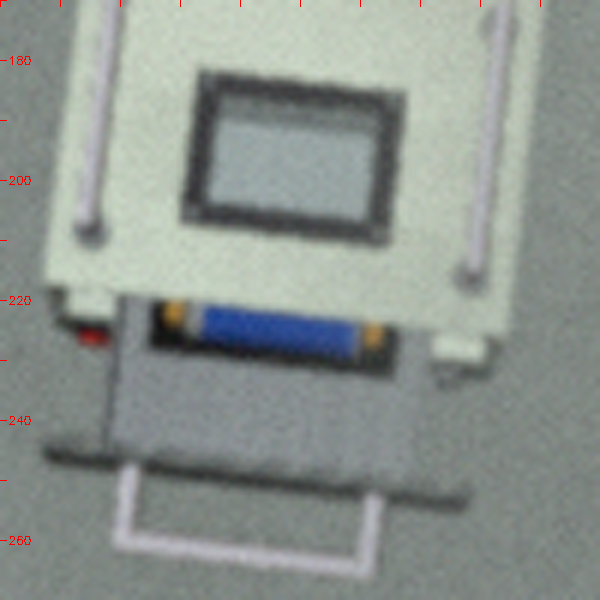

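View pics/c2.png

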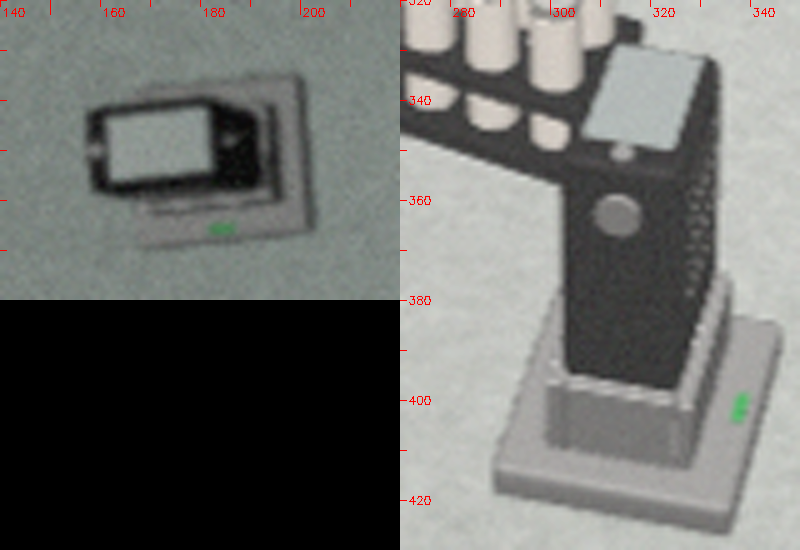

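View pics/c3.png

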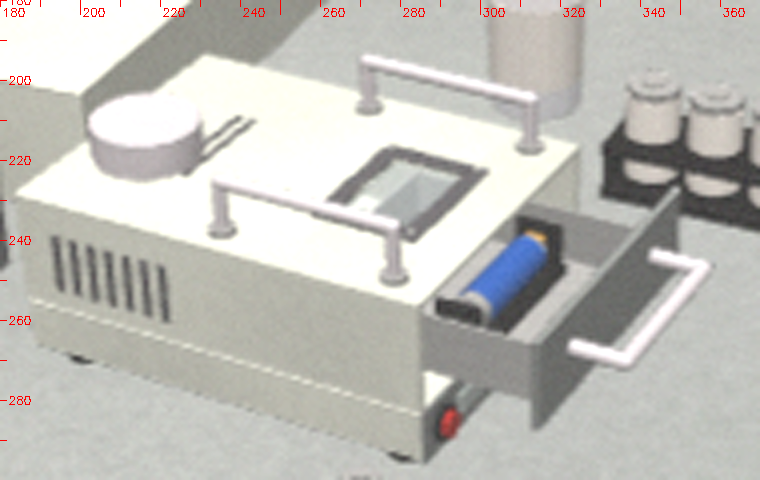

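The crops show: frame corners at (308,182), (342.5,185), (340,210.5), (305,207); handle bar ends at (295.3,261) and (336,265.5); imager top corners at (157.4,276.4), (182.4,274.6), (183.4,292.4), (159,293); and dock base corners at (200,270), (202.6,301). I'll fit the poses from both views.

```bash
cat > fit.py <<'E'
import numpy as np,cv2,pickle
from scipy.optimize import least_squares
C={n:pickle.load(open(n+".pkl","rb")) for n in("side","top")}
def proj(n,P):
    f=C[n];K=np.array([[f["fx"],0,f["cx"]],[0,f["fy"],f["cy"]],[0,0,1]])
    return cv2.projectPoints(np.asarray(P,float),cv2.Rodrigues(f["R"])[0],f["t"],K,f["distortion"])[0][:,0]
def world(p,L):
    c,s=np.cos(p[2]),np.sin(p[2]);L=np.asarray(L,float)
    return np.c_[p[0]+c*L[:,0]-s*L[:,1],p[1]+s*L[:,0]+c*L[:,1],L[:,2]]
def pix(n,u,z):  # pixel -> world at height z
    f=C[n];K=np.array([[f["fx"],0,f["cx"]],[0,f["fy"],f["cy"]],[0,0,1]])
    r=cv2.undistortPoints(np.array([[u]],float),K,f["distortion"])[0,0]
    d=f["R"].T@np.r_[r,1];o=-f["R"].T@f["t"];return (o+d*(z-o[2])/d[2])[:2]
def fit(obs,p0,extra=None):
    def F(p):
        return np.concatenate([(proj(n,world(p,[(extra(l,p) if extra else l) for l,_ in o]))-[u for _,u in o]).ravel() for n,o in obs.items()])
    r=least_squares(F,p0,loss="soft_l1");return r.x,np.round(F(r.x).reshape(-1,2),1).tolist()
E
python3 - <<'E'
from fit import *
b_top=[((31,41,109),(308.3,182)),((31,-41,109),(342.5,185.3)),((-31,-41,109),(339.7,210.5)),((-31,41,109),(305.2,207)),((-60,90,106),(282,217.5)),((-60,-90,106),(359.7,225.5))]
b_side=[((-60,90,106),(285,255.8)),((-60,-90,106),(324.7,216.8)),((180,90,106),(184.5,228)),((180,-90,106),(231.8,193.7)),((31,-41,109),(277.5,216.7)),((-31,-41,109),(302,223)),((-31,41,109),(282.5,240))]
p0=[600,0,0]
for o in ({"top":b_top},{"side":b_side},{"top":b_top,"side":b_side}): 
    x,r=fit(o,p0);print("box",x.round(3),r)
bx=x
for n,us in(("top",((295.3,261),(336,265.5))),("side",((338,270.5),(356.7,246.7)))):
    for u in us:
        d=pix(n,u,76)-bx[:2];c,s=np.cos(bx[2]),np.sin(bx[2]);print("handle in box",n,(c*d[0]+s*d[1]).round(1),(-s*d[0]+c*d[1]).round(1))
i_top=[((19,29,134),(157.4,276.4)),((-19,29,134),(159,293.2)),((19,-29,134),(182.4,274.6)),((-19,-29,134),(183.4,292.4))]
i_side=[((19,-29,134),(313,328.6)),((-19,-29,134),(333.6,332)),((-19,29,134),(326,355.5)),((19,29,134),(303,352))]
d_top=[((39,-42,14),(200,270)),((-39,-42,14),(202.6,301)),((-39,42,14),(169.6,304.4))]
d_side=[((-39,-42,14),(346,385)),((-39,42,14),(336,421)),((39,42,14),(289,413))]
for nm,o in (("im",{"top":i_top}),("im",{"side":i_side}),("im",{"top":i_top,"side":i_side}),("dock",{"top":d_top}),("dock",{"side":d_side}),("all",{"top":i_top+d_top,"side":i_side+d_side})):
    x,r=fit(o,[450,300,0]);print(nm,x.round(3),r)
for nm,u,z in(("rackA",(236,243),77),("rackB",(417,246),73),("driver",(433,346),15),("driver tip",(417,290),10),("bottle",(461,175),165),("bin",(466,282),45)):print(nm,pix("top",u,z).round())
E
```

```text
box [ 6.43756e+02  1.19430e+01 -7.90000e-02] [[-0.6, -0.7], [0.2, -0.3], [0.3, 0.5], [-0.4, 0.2], [0.4, -0.0], [0.0, 0.2]]
box [ 6.40581e+02  1.40910e+01 -1.00000e-01] [[-0.9, 0.9], [0.5, -0.2], [-1.0, 0.3], [-0.0, -0.2], [-0.3, -0.9], [0.7, -0.7], [1.0, 0.2]]
box [642.284  11.884   6.189] [[-0.3, -0.3], [0.4, 0.6], [0.1, 1.3], [-0.6, 0.6], [0.1, 0.0], [-0.4, 1.4], [-0.9, 0.2], [-0.0, -1.0], [-1.3, -0.0], [-0.7, -0.6], [-0.8, -1.5], [0.2, -1.4], [0.8, -0.5]]
handle in box top -153.7 48.5
handle in box top -152.7 -47.5
handle in box side -156.2 48.0
handle in box side -153.8 -49.8
im [4.29183e+02 3.45750e+02 8.70000e-02] [[-0.3, -0.0], [-1.7, 0.4], [1.1, 0.2], [0.5, -0.5]]
im [4.26344e+02 3.48278e+02 1.17000e-01] [[-1.1, -0.8], [2.0, -0.2], [0.7, 0.9], [-1.1, 0.0]]
im [4.2775e+02 3.4696e+02 1.1100e-01] [[-1.1, 0.9], [-2.1, 1.3], [0.3, 0.5], [0.1, -0.2], [-1.5, -1.5], [1.5, -0.9], [0.0, 0.1], [-1.8, -0.8]]
dock [4.29731e+02 3.43867e+02 1.37000e-01] [[0.5, -0.9], [0.4, 0.1], [-1.6, 0.7]]
dock [4.28504e+02 3.46192e+02 1.43000e-01] [[0.4, -1.3], [0.5, 0.7], [-1.2, 0.0]]
all [4.28352e+02 3.46138e+02 1.34000e-01] [[-0.9, 1.0], [-1.4, 1.3], [0.5, -0.1], [0.7, -0.8], [-0.4, -0.3], [-0.6, 0.7], [-2.6, 1.2], [-2.2, -1.8], [1.0, -1.6], [0.4, -0.4], [-1.6, -1.0], [0.7, -1.1], [0.3, 0.8], [-1.3, -0.2]]
rackA [532. 215.]
rackB [ 538. -211.]
driver [ 304. -260.]
driver tip [ 438. -222.]
bottle [ 688. -293.]
bin [ 458. -333.]
```

```bash
cat > go.py <<'E'
import sys,numpy as np
from scipy.spatial.transform import Rotation as Ro
from plant import env
s=env.sense();q=s["ee_rot"];R=Ro.from_quat([q[1],q[2],q[3],q[0]]).as_matrix()
yaw=np.arctan2(R[1,0],R[0,0])
print("t",round(s["clock"],2),"p",s["position"].round(1),"yaw",yaw.round(3),"tilt",np.arccos(-R[2,2]).round(3),"F",s["force"].round(1),"gap",round(s["finger_gap"],1),round(s["finger_force"],1),"q",s["joint_positions"].round(2))
# args: x y z yaw (world), repeated
a=list(map(float,sys.argv[1:]))
for i in range(0,len(a),4):
    d=R.T@(np.array(a[i:i+3])-s["position"]);dy=-(a[i+3]-yaw)
    print("shift",d.round(1),"turn",((dy+np.pi)%(2*np.pi)-np.pi).round(3),"dist",np.linalg.norm(d).round())
E
python3 go.py 260 -360 200 -.09 440 -110 160 -.09 443 30 110 -.09
```

```text
t 0.1 p [ 134.3 -507.1  226.1] yaw 0.259 tilt 0.001 F [ 0.9  0.2 -0.4] gap 91.8 0.0 q [-1.46  0.34  1.52  0.    1.28 -0.15]
shift [ 159.1 -110.    26.3] turn 0.349 dist 195.0
shift [ 397.1 -305.6   66.6] turn 0.349 dist 506.0
shift [ 435.8 -440.1  116.8] turn 0.349 dist 630.0
```

Emit:
{"name": "arm_command", "arguments": {"moves": [[-1,40,-27,5,0.1],[-1,80,-55,12,0.2],[-1,120,-82,18,0.3],[-1,159,-110,26,0.35],[-1,192,-138,30,0.35]], "squeeze": 20}}

```text
clock: 0.6
position: [285.5, -322.9, 196.0]
ee_rot: [-0.0, 0.999, -0.046, -0.0]
force: [0.4, -0.8, 1.4]
finger_gap: 56.0
finger_force: 0.0
```

```bash
python3 go.py 443 30 140 -.09
```

```text
t 0.6 p [ 285.5 -322.9  196. ] yaw -0.093 tilt 0.001 F [ 0.4 -0.8  1.4] gap 56.0 0.0 q [-1.03  0.2   1.81  0.    1.13  0.64]
shift [ 124.2 -365.9   56.3] turn -0.003 dist 390.0
```

Emit:
{"name": "arm_command", "arguments": {"moves": [[-1,15,-44,7,0],[-1,31,-88,14,0],[-1,46,-132,21,0],[-1,62,-176,28,0],[-1,77,-220,34,0]]}}

```text
clock: 1.1
position: [381.7, -111.1, 162.3]
ee_rot: [0.0, 0.999, -0.046, -0.0]
force: [0.3, -1.1, -0.2]
finger_gap: 16.3
finger_force: 0.0
```

```bash
python3 go.py 443 30 120 -.09
```

```text
t 1.1 p [ 381.7 -111.1  162.3] yaw -0.092 tilt 0.0 F [ 0.3 -1.1 -0.2] gap 16.3 0.0 q [-0.48  0.18  1.94 -0.    1.01  1.19]
shift [  48.2 -146.1   42.3] turn -0.002 dist 160.0
```

Emit:
{"name": "arm_command", "arguments": {"moves": [[-1,16,-49,10,0],[-1,32,-98,20,0],[-1,48,-146,40,0],[-1,48,-146,80,0],[-1,48,-146,105,0]]}}

```text
clock: 1.6
position: [441.8, 30.3, 55.5]
ee_rot: [-0.0, 0.999, -0.044, -0.001]
force: [0.0, -0.7, -0.4]
finger_gap: 0.2
finger_force: 0.0
```

```bash
python3 go.py 489.4 25.8 58 -.09 549 20.4 58 -.09
python3 - <<'E'
from plant import env
import cv2
f=env.grab_frame("side")["image"][170:370,230:500]
cv2.imwrite("pics/s1.png",cv2.resize(f,None,fx=2.9,fy=2.9,interpolation=2))
E
```

```text
t 1.6 p [441.8  30.3  55.5] yaw -0.087 tilt 0.002 F [ 0.  -0.7 -0.4] gap 0.2 0.0 q [-0.11  0.43  1.96  0.    0.75  1.55]
shift [47.8  0.3 -2.6] turn 0.003 dist 48.0
shift [107.6   0.5  -2.8] turn 0.003 dist 108.0
```

View pics/s1.png

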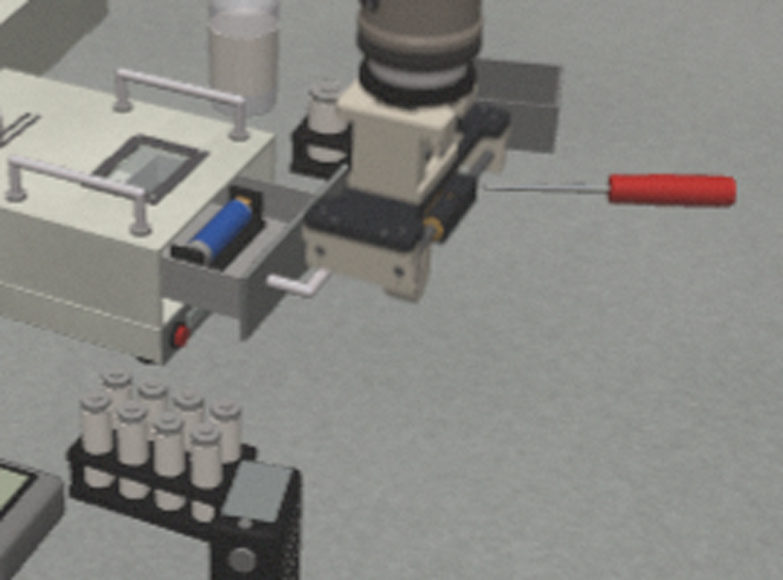

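The gripper stands just in front of the handle bar (its near end is at about (310,290) in the crop), clear of the drawer. I'll push it in slowly.

Emit:
{"name": "arm_command", "arguments": {"moves": [[-1,12,0,0,0],[-1,24,0,0,0],[-1,34,0,0,0],[-1,42,0,0,0],[-1,50,0,0,0]]}}

```text
clock: 2.15
position: [492.5, 23.3, 58.0]
ee_rot: [0.0, 0.999, -0.046, -0.0]
force: [-0.8, 0.0, 0.8]
finger_gap: 0.3
finger_force: 0.5
```

Emit:
{"name": "arm_command", "arguments": {"moves": [[-1,6,0,0,0],[-1,12,0,0,0],[-1,18,0,0,0],[-1,23,0,0,0],[-1,27,0,0,0]]}}

```text
clock: 2.65
position: [519.6, 21.0, 57.7]
ee_rot: [0.0, 0.999, -0.046, 0.0]
force: [-1.8, -1.3, 1.4]
finger_gap: 0.6
finger_force: 0.4
```

```bash
python3 go.py 549 20.4 58 -.09
```

```text
t 2.65 p [519.6  21.   57.7] yaw -0.091 tilt 0.0 F [-1.8 -1.3  1.4] gap 0.6 0.4 q [-0.11  0.53  1.75 -0.    0.86  1.56]
shift [29.4 -2.  -0.3] turn -0.001 dist 29.0
```

Emit:
{"name": "arm_command", "arguments": {"moves": [[-1,2,0,0,0],[-1,4,0,0,0],[-1,6,0,0,0],[-1,8,0,0,0],[-1,10,0,0,0]]}}

```text
clock: 3.15
position: [526.5, 20.4, 57.6]
ee_rot: [0.0, 0.999, -0.045, -0.003]
force: [-8.9, -0.8, 6.4]
finger_gap: 0.5
finger_force: 4.2
```

Emit:
{"name": "arm_command", "arguments": {"moves": [[-1,1,0,0,0],[-1,2,0,0,0],[-1,3,0,0,0],[-1,4,0,0,0],[-1,5,0,0,0]]}}

```text
clock: 3.65
position: [534.0, 19.7, 57.7]
ee_rot: [0.0, 0.999, -0.046, -0.0]
force: [-2.0, -0.2, 0.6]
finger_gap: 0.5
finger_force: 0.9
```

Emit:
{"name": "arm_command", "arguments": {"moves": [[-1,0.7,0,0,0],[-1,1.4,0,0,0],[-1,2,0,0,0],[-1,2.5,0,0,0],[-1,3,0,0,0]]}}

```text
clock: 4.15
position: [535.2, 19.6, 57.6]
ee_rot: [0.0, 0.999, -0.045, -0.002]
force: [-10.4, -0.7, 8.6]
finger_gap: 0.6
finger_force: 5.2
```

Emit:
{"name": "arm_command", "arguments": {"moves": [[-1,0.7,0,0,0],[-1,1.4,0,0,0],[-1,2,0,0,0],[-1,2.5,0,0,0],[-1,3,0,0,0]]}}

```text
clock: 4.65
position: [535.2, 19.6, 57.6]
ee_rot: [-0.0, 0.999, -0.045, -0.005]
force: [-19.8, 0.3, 16.1]
finger_gap: 0.6
finger_force: 10.2
```

Emit:
{"name": "arm_command", "arguments": {"moves": [[-1,-3,0,0,0],[-1,-8,0,0,0],[-1,-25,0,0,0],[-1,-60,0,0,0],[0.4,-90,0,-40,0]]}}

```text
clock: 5.15
position: [446.9, 27.7, 94.5]
ee_rot: [-0.0, 0.999, -0.046, -0.004]
force: [0.9, -0.7, 1.6]
finger_gap: 4.9
finger_force: 0.0
```

```bash
python3 go.py 420 150 190 .6 428 346 190 1.69
python3 - <<'E'
from plant import env
import cv2
f=env.grab_frame("side")["image"][170:370,180:450]
cv2.imwrite("pics/s2.png",cv2.resize(f,None,fx=2.9,fy=2.9,interpolation=2))
E
```

```text
t 5.15 p [446.9  27.7  94.5] yaw -0.091 tilt 0.008 F [ 0.9 -0.7  1.6] gap 4.9 0.0 q [-0.11  0.37  1.9   0.    0.87  1.55]
shift [ -38.7 -119.3  -95.2] turn -0.691 dist 157.0
shift [ -48.6 -315.2  -95.1] turn -1.781 dist 333.0
```

View pics/s2.png

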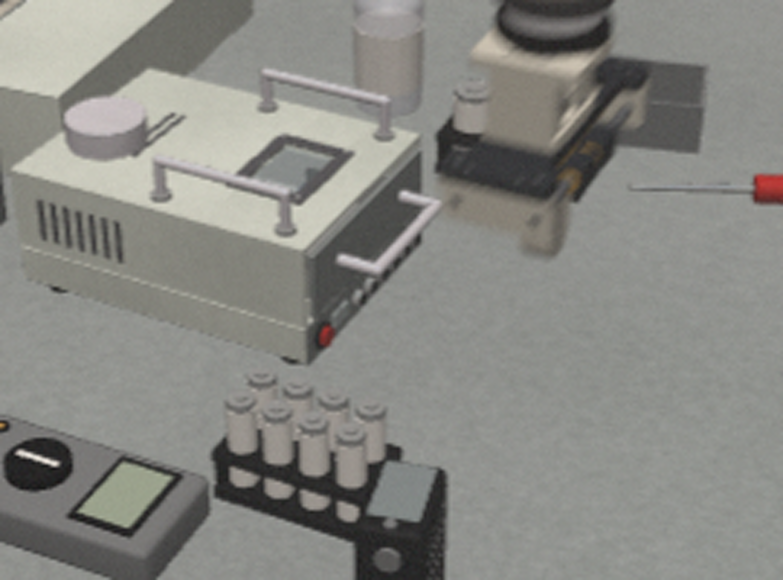

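The drawer plate is now flush with the case, with the handle at (390,235) in the crop. Next I move over the dock, turn a quarter and open the fingers.

Emit:
{"name": "arm_command", "arguments": {"moves": [[1,0,-10,-45,-0.14],[1,-10,-40,-90,-0.28],[1,-20,-70,-100,-0.42],[1,-30,-100,-100,-0.56],[1,-40,-130,-100,-0.7]]}}

```text
clock: 5.7
position: [423.2, 162.0, 198.9]
ee_rot: [0.0, 0.953, 0.302, 0.002]
force: [0.6, -0.7, -0.8]
finger_gap: 47.6
finger_force: 0.0
```

```bash
python3 go.py 428 346 190 1.69
```

```text
t 5.7 p [423.2 162.  198.9] yaw 0.614 tilt 0.004 F [ 0.6 -0.7 -0.8] gap 47.6 0.0 q [0.2  0.24 1.76 0.   1.14 1.15]
shift [ 110.  -147.6    9.1] turn -1.076 dist 184.0
```

Emit:
{"name": "arm_command", "arguments": {"moves": [[1,22,-30,0,-0.15],[1,44,-60,0,-0.3],[1,66,-90,0,-0.45],[1,88,-120,0,-0.6],[1,110,-148,5,-0.75]]}}

```text
clock: 6.2
position: [428.8, 347.3, 193.5]
ee_rot: [0.0, 0.776, 0.631, 0.002]
force: [1.0, -0.9, 0.1]
finger_gap: 87.5
finger_force: 0.0
```

```bash
python3 go.py 428 346 190 1.69
```

```text
t 6.2 p [428.8 347.3 193.5] yaw 1.365 tilt 0.004 F [ 1.  -0.9  0.1] gap 87.5 0.0 q [0.54 0.42 1.51 0.   1.22 0.75]
shift [-1.4 -0.5  3.5] turn -0.325 dist 4.0
```

Emit:
{"name": "arm_command", "arguments": {"moves": [[1,-1,0,4,-0.14],[1,-1,0,4,-0.28],[1,-1,0,20,-0.325],[1,-1,0,45,-0.325],[1,-1,0,65,-0.325]]}}

```text
clock: 6.7
position: [428.3, 344.3, 126.9]
ee_rot: [0.0, 0.666, 0.746, 0.001]
force: [0.0, -0.1, 0.2]
finger_gap: 91.9
finger_force: 0.0
```

```bash
python3 go.py 428 346.5 95 1.69
python3 - <<'E'
from plant import env
import cv2
f=env.grab_frame("side")["image"][250:430,240:420]
cv2.imwrite("pics/s3.png",cv2.resize(f,None,fx=3.3,fy=3.3,interpolation=2))
E
```

```text
t 6.7 p [428.3 344.3 126.9] yaw 1.684 tilt 0.002 F [ 0.  -0.1  0.2] gap 91.9 0.0 q [0.54 0.48 1.6  0.   1.06 0.42]
shift [ 2.2 -0.1 31.9] turn -0.006 dist 32.0
```

View pics/s3.png

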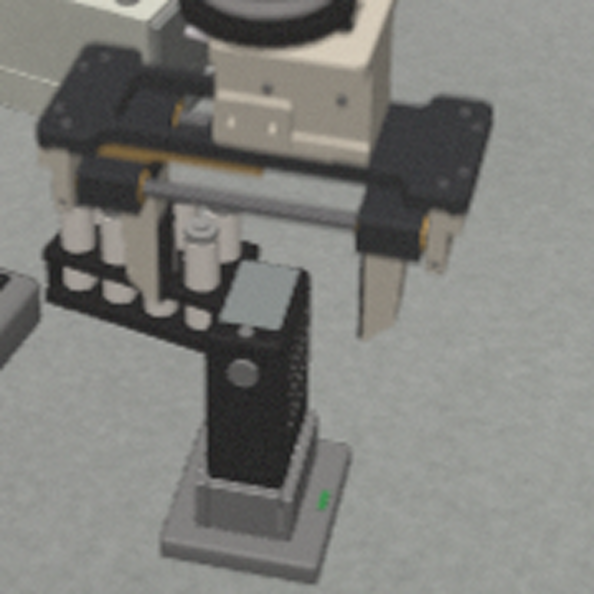

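The fingers straddle the imager: their tips are at (160,305) and (365,335) in the crop, with the imager's screen at (260,295) between them. I'll go down and grip.

Emit:
{"name": "arm_command", "arguments": {"moves": [[1,2,0,10,0],[1,2,0,21,0],[1,2,0,32,0],[1,2,0,32,0],[0,2,0,32,0]]}}

```text
clock: 7.25
position: [427.8, 345.9, 95.8]
ee_rot: [0.0, 0.666, 0.746, 0.0]
force: [-0.5, -0.6, -0.1]
finger_gap: 87.6
finger_force: 0.0
```

Emit:
{"name": "arm_command", "arguments": {"moves": [[-0.1,0,0,0,0],[-0.15,0,0,0,0],[-0.2,0,0,0,0],[-0.3,0,0,0,0],[-0.4,0,0,0,0]], "squeeze": 10}}

```text
clock: 7.75
position: [427.7, 345.8, 95.8]
ee_rot: [0.0, 0.666, 0.746, 0.0]
force: [0.4, -0.1, -0.7]
finger_gap: 48.1
finger_force: 0.0
```

Emit:
{"name": "arm_command", "arguments": {"moves": [[-0.4,0,0,0,0],[-0.6,0,0,0,0],[-0.6,0,0,0,0]]}}

```text
clock: 8.05
position: [427.9, 345.9, 95.8]
ee_rot: [0.0, 0.666, 0.746, 0.0]
force: [0.3, -0.6, -0.1]
finger_gap: 38.6
finger_force: 9.9
```

Emit:
{"name": "arm_command", "arguments": {"moves": [[-1,0,0,0,0],[-1,0,0,0,0],[-1,0,0,0,0]], "squeeze": 28}}

```text
clock: 8.35
position: [428.0, 345.9, 95.8]
ee_rot: [0.0, 0.666, 0.746, 0.0]
force: [2.2, 0.3, -0.2]
finger_gap: 38.3
finger_force: 27.8
```

Emit:
{"name": "arm_command", "arguments": {"moves": [[-1,0,0,-4,0],[-1,0,0,-8,0],[-1,0,0,-14,0],[-1,0,0,-22,0],[-1,0,0,-32,0]]}}

```text
clock: 8.85
position: [427.1, 345.6, 128.2]
ee_rot: [-0.0, 0.666, 0.746, -0.001]
force: [0.6, 0.5, -2.3]
finger_gap: 38.4
finger_force: 27.8
```

Emit:
{"name": "arm_command", "arguments": {"moves": [[-1,0,0,-30,0],[-1,0,0,-65,0],[-1,0,0,-100,0],[-1,0,0,-130,0],[-1,0,0,-142,0]]}}

```text
clock: 9.35
position: [427.5, 346.2, 273.4]
ee_rot: [0.0, 0.666, 0.746, 0.002]
force: [0.8, 0.3, -3.2]
finger_gap: 38.2
finger_force: 27.8
```

```bash
python3 go.py 642.3 12 270 1.48
```

```text
t 9.35 p [427.5 346.2 273.4] yaw 1.684 tilt 0.004 F [ 0.8  0.3 -3.2] gap 38.2 27.8 q [0.54 0.36 1.37 0.   1.41 0.43]
shift [-356.4  175.7    3.3] turn 0.204 dist 397.0
```

Emit:
{"name": "arm_command", "arguments": {"moves": [[-1,-20,10,0,0.02],[-1,-55,27,0,0.06],[-1,-95,47,0,0.1],[-1,-135,67,0,0.15],[-1,-175,86,0,0.204]]}}

```text
clock: 9.85
position: [532.3, 180.3, 268.8]
ee_rot: [-0.001, 0.739, 0.674, -0.001]
force: [0.8, 0.5, -3.8]
finger_gap: 37.9
finger_force: 27.9
```

```bash
python3 go.py 642.3 12 270 1.48
```

```text
t 9.85 p [532.3 180.3 268.8] yaw 1.478 tilt 0.003 F [ 0.8  0.5 -3.8] gap 37.9 27.9 q [0.19 0.38 1.34 0.   1.42 0.28]
shift [-157.4  125.1   -1.5] turn -0.002 dist 201.0
```

Emit:
{"name": "arm_command", "arguments": {"moves": [[-1,-38,30,0,0],[-1,-78,62,0,0],[-1,-115,92,0,0],[-1,-142,113,0,0],[-1,-157,125,0,0]]}}

```text
clock: 10.35
position: [643.1, 11.1, 267.9]
ee_rot: [-0.001, 0.739, 0.673, -0.001]
force: [-0.7, 0.5, -2.4]
finger_gap: 38.0
finger_force: 27.9
```

Emit:
{"name": "arm_command", "arguments": {"moves": [[-1,0,0,10,0],[-1,0,0,22,0],[-1,0,0,32,0],[-1,0,0,40,0],[-1,0,0,40,0]]}}

```text
clock: 10.85
position: [641.9, 14.9, 228.0]
ee_rot: [-0.001, 0.738, 0.675, -0.001]
force: [-1.0, -0.3, -2.0]
finger_gap: 37.8
finger_force: 27.9
```

```bash
python3 go.py 642.3 12 201 1.48
python3 - <<'E'
from plant import env
import cv2,pickle,numpy as np
f=env.grab_frame("side");pickle.dump(f,open("side2.pkl","wb"));f2=env.grab_frame("top");pickle.dump(f2,open("top2.pkl","wb"))
x,y,w,h,k=200,90,160,180,3
def crop(im,x,y,w,h,k):
    o=cv2.convertScaleAbs(cv2.resize(im[y:y+h,x:x+w],None,fx=k,fy=k,interpolation=2),alpha=1.3,beta=15)
    for i in range(0,w,20): cv2.line(o,(i*k,0),(i*k,6),(0,0,255));cv2.putText(o,str(x+i),(i*k+2,16),0,.35,(0,0,255),1)
    for j in range(0,h,20): cv2.line(o,(0,j*k),(6,j*k),(0,0,255));cv2.putText(o,str(y+j),(8,j*k+4),0,.35,(0,0,255),1)
    return o
cv2.imwrite("pics/s4.png",crop(f["image"],215,120,130,150,4))
E
```

```text
t 10.85 p [641.9  14.9 228. ] yaw 1.481 tilt 0.003 F [-1.  -0.3 -2. ] gap 37.8 27.9 q [-0.1   0.56  1.16  0.    1.42 -0.01]
shift [-2.9  0.8 27. ] turn 0.001 dist 27.0
```

View pics/s4.png

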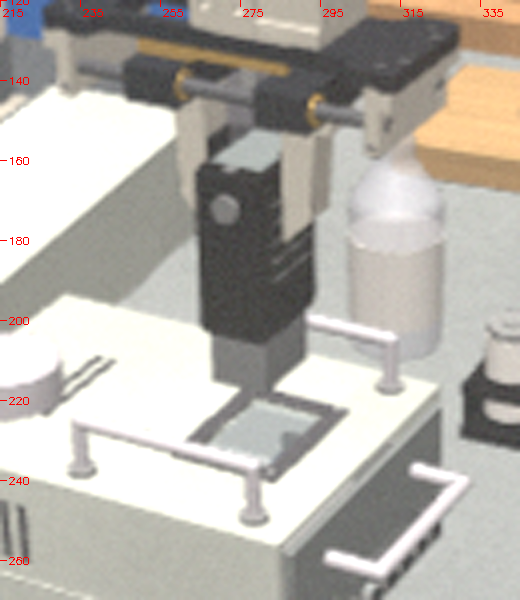

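The imager is held upright above the window. Nose lower corners are at about (268.5,215.5), (281,219.3) and (291.3,208), and body lower corners at (265,202.5), (280,206.3) and (293.5,195.8). I'll fit its position relative to the window in the same view.

```bash
python3 - <<'E'
from fit import *
o=[((16,23,0),(268.5,215.5)),((-16,23,0),(281,219.3)),((-16,-23,0),(291.3,208)),((19,29,30),(265,202.5)),((-19,29,30),(280,206.3)),((-19,-29,30),(293.5,195.8)),((19,29,120),(264.3,162))]
U=[u for _,u in o];L=np.array([l for l,_ in o],float)
def F(p): 
    W=world(p[:3],L);W[:,2]+=p[3];return (proj("side",W)-U).ravel()
r=least_squares(F,[642,12,-.09,146],loss="soft_l1");print("free",r.x.round(2),F(r.x).round(1))
def G(p): return F([p[0],p[1],-.09,146.2])
r=least_squares(G,[642,12],loss="soft_l1");print("yaw,z fixed",r.x.round(2),G(r.x).round(1))
# window middle from side: refine with only window corners
from fit import fit
x,res=fit({"side":[((31,-41,109),(277.5,216.7)),((-31,-41,109),(302,223)),((-31,41,109),(282.5,240))]},[642,12,-.09]);print("win side orig",x,res)
# from new crop: back-right hidden, (348,410),(268,478),(178,455)/4+(215,120)
x,res=fit({"side":[((-31,-41,109),(302,222.5)),((-31,41,109),(282,239.5)),((31,41,109),(259,234))]},[642,12,-.09]);print("win side new",x,res)
# top-view consistency for window with inner corners, and lid+handle
t=C["top"]["image"]
E
```

```text
free [ 6.5575e+02 -1.9370e+01 -9.0000e-02  1.2684e+02] [-0.6 -0.8  0.3 -1.3  0.4  0.6 -0.4  0.4  0.8  0.4  0.5 -0.6 -1.5  0.8]
yaw,z fixed [639.91  14.56] [-1.  -0.3  0.3 -0.7  0.9  0.9 -0.9  0.5  0.8  0.7  1.1 -0.7 -2.1 -0.5]
win side orig [ 6.40965865e+02  1.58687239e+01 -1.22269859e-01] [[-0.3, -0.6], [0.4, -0.1], [-0.1, 0.6]]
win side new [ 6.41284393e+02  1.49125031e+01 -9.95843314e-02] [[0.2, -0.1], [1.0, 0.8], [-2.4, -0.8]]
```

Emit:
{"name": "arm_command", "arguments": {"moves": [[-1,-2,1,6,0],[-1,-2,1,12,0],[-1,-2,1,18,0],[-1,-2,1,23,0],[-1,-2,1,26,0]]}}

```text
clock: 11.45
position: [643.6, 11.8, 202.9]
ee_rot: [-0.0, 0.739, 0.674, -0.0]
force: [-0.0, -0.5, -2.2]
finger_gap: 37.8
finger_force: 27.9
```

Emit:
{"name": "arm_command", "arguments": {"moves": [[-1,0,0,0,0],[-1,0,0,0,0],[-1,0,0,0,0]]}}

```text
clock: 11.75
position: [644.0, 11.8, 204.0]
ee_rot: [0.0, 0.739, 0.674, 0.0]
force: [-0.3, 0.4, -2.8]
finger_gap: 38.0
finger_force: 27.9
```

```bash
python3 go.py 642.6 13 201.5 1.48
python3 - <<'E'
from plant import env
import cv2,pickle,numpy as np
ims=[]
for i in range(8): f=env.grab_frame("side");ims.append(f["image"].astype(float))
m=np.mean(ims,0).astype(np.uint8)
x,y,w,h,k=240,170,80,75,10
k=8;o=cv2.convertScaleAbs(cv2.resize(m[y:y+h,x:x+w],None,fx=k,fy=k,interpolation=2),alpha=1.4,beta=25)
for i in range(0,w,10): cv2.line(o,(i*k,0),(i*k,8),(0,0,255));cv2.putText(o,str(x+i),(i*k+2,18),0,.4,(0,0,255),1)
for j in range(0,h,10): cv2.line(o,(0,j*k),(8,j*k),(0,0,255));cv2.putText(o,str(y+j),(10,j*k+4),0,.4,(0,0,255),1)
cv2.imwrite("pics/s5.png",o)
E
```

```text
t 11.75 p [644.   11.8 204. ] yaw 1.48 tilt 0.001 F [-0.3  0.4 -2.8] gap 38.0 27.9 q [-0.1   0.58  1.2  -0.    1.36 -0.01]
shift [ 1.1 -1.5  2.5] turn -0.0 dist 3.0
```

View pics/s5.png

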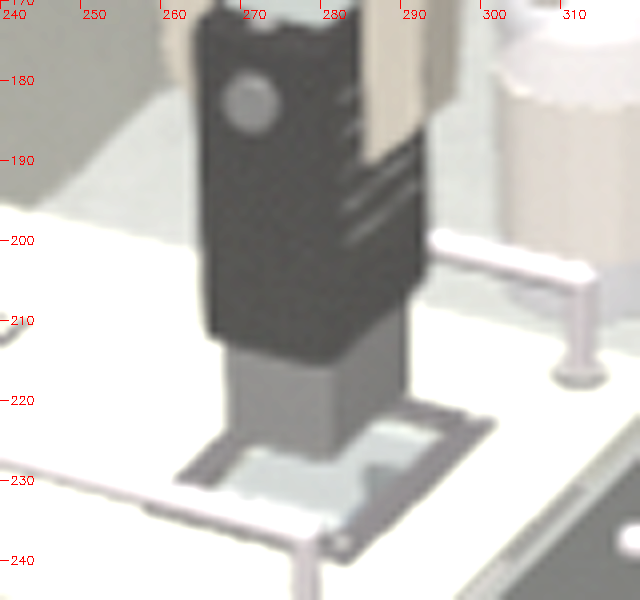

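The nose is just above the window. Its lower corners are at (268.5,223.1), (281.9,227.5) and (291,219.1); frame corners are at (302.1,223) and (283.4,240.4), with inner corners at (295.6,224) and (281.9,235.6). It isn't touching anything.

```bash
python3 - <<'E'
from fit import *
def f2(o,dz,yaw=-.09):
    L=np.array([l for l,_ in o],float)+[0,0,dz];U=[u for _,u in o]
    F=lambda p:(proj("side",world([p[0],p[1],yaw],L))-U).ravel()
    r=least_squares(F,[642,12],loss="soft_l1");return r.x.round(1),F(r.x).round(1)
n=[((16,23,0),(268.5,223.1)),((-16,23,0),(281.9,227.5)),((-16,-23,0),(291,219.1))]
b=[((19,29,30),(265.9,211.9)),((-19,29,30),(281.9,215.6)),((-19,-29,30),(293.4,204.4))]
w=[((-31,-41,109),(302.1,223)),((-31,41,109),(283.4,240.4))]
i=[((-21,-31,109),(295.6,224)),((-21,31,109),(281.9,235.6))]
print("nose",f2(n,122.2));print("body",f2(b,122.2));print("both",f2(n+b,122.2))
print("win",f2(w,0));print("inner",f2(i,0));print("win+inner+lid",f2(w+i+[((-60,90,106),(285,255.8)),((-60,-90,106),(324.7,216.8))],0))
E
```

```text
nose (array([642.3,   9.4]), array([-0.5,  1. , -0.3,  0. ,  1.3, -1.4]))
body (array([641.7,   7.9]), array([-0.7,  0. , -0.3,  0.4,  1.8, -0.5]))
both (array([642.2,   8.6]), array([-0.3,  0.8, -0.1, -0.1,  1.5, -1.5, -1. ,  0.1, -0.6,  0.5,  1.5,
       -0.4]))
win (array([640.5,  16.3]), array([ 0.1, -0.3, -0.1,  0.3]))
inner (array([641.5,  13.3]), array([ 0.3, -1. , -0.3,  0.9]))
win+inner+lid (array([640.9,  14.5]), array([ 0.3, -0.7,  0.2, -0.2,  0.4, -0.7, -0.3,  1.2, -0.5,  1. ,  0.1,
       -0.4]))
```

```bash
python3 - <<'E'
from fit import *
from plant import env
m=np.mean([env.grab_frame("top")["image"].astype(float) for _ in range(8)],0).mean(2)
np.save("top3.npy",m)
for z,hx,hy in((122.2,16,23),(152.2,16,23),(152.2,19,29),(242.2,19,29)):
    print(z,proj("top",world([643.5,11.5,-.09],[(-hx,hy,z),(-hx,-hy,z)])).round(1).tolist())
print("win",proj("top",world([643.8,11.9,-.085],[(-31,41,109),(-31,-41,109),(-21,31,109),(-21,-31,109)])).round(1).tolist())
np.set_printoptions(linewidth=250)
print("cols",np.arange(300,350))
for r in range(180,216,2): print(r,m[r,300:350].astype(int))
E
```

```text
122.2 [[313.3, 200.6], [333.2, 202.9]]
152.2 [[313.1, 197.8], [333.5, 200.1]]
152.2 [[310.3, 198.8], [336.0, 201.8]]
242.2 [[309.5, 189.6], [337.1, 192.8]]
win [[304.8, 207.1], [339.9, 211.1], [309.5, 203.4], [336.1, 206.4]]
cols [300 301 302 303 304 305 306 307 308 309 310 311 312 313 314 315 316 317 318 319 320 321 322 323 324 325 326 327 328 329 330 331 332 333 334 335 336 337 338 339 340 341 342 343 344 345 346 347 348 349]
180 [155 156 153 151 149 150 150 150 151 148 134 102  57  28  17  16  23  30  37  40  43  46  50  54  56  55  54  50  48  42  37  34  31  24  20  23  40  71 102 123 138 142 144 150 148 144 119  85  79  85]
182 [155 156 154 149 150 152 151 151 150 150 151 149 139 117  79  32   8  10   9  14  13  15  17  17  17  16  19  18  19  18  16  19  29  45  70  96 116 137 146 146 143 138 140 148 148 136 107  81  82  87]
184 [153 153 152 149 149 150 150 150 149 151 149 150 151 145 121  69  33  26  23  20  17  11  10   9  10  10   9   9  14  29  60  96 120 138 144 146 147 148 147 145 144 139 139 148 149 133  98  80  84  87]
186 [150 150 148 151 151 151 150 150 151 150 152 1
[... 2289 characters left out ...]
 34  31  29  30  30  29  27  28  28  28  28  29  29  30  30  32  31  33  38  50  69  73  80 112 137 128  94  69  70  76  74  73  73]
210 [ 85  82  84  82  81  75  75  73  72  74  75  75  75  76  77  75  74  74  71  68  66  67  61  57  56  53  52  49  47  41  40  38  35  35  37  35  34  44  58  89 123 137 124  86  66  73  78  77  77  75]
212 [ 87  83  83  84  83  81  79  74  72  71  70  72  73  74  73  76  73  75  76  76  75  77  77  78  77  77  77  78  77  76  76  76  77  76  74  70  64  62  76 104 126 133 118  82  71  77  81  80  81  81]
214 [87 86 84 84 81 81 81 79 77 72 72 72 71 72 72 72 72 71 73 74 74 74 76 75 76 74 77 79 79 78 80 79 80 82 81 82 81 82 82 82 83 88 84 77 74 79 84 83 81 82]
```

The gripper hides the imager in the top view, so I'll refine the grip's y offset from sharp edges in the first top picture.

```bash
python3 - <<'E'
from fit import *
np.set_printoptions(linewidth=250)
m=C["top"]["image"].astype(float).mean(2)
print("     ",np.arange(150,204))
for r in range(270,306,2): print(r,m[r,150:204].astype(int))
def yloc(u,z,p=(428.5,346,.125)):
    w=pix("top",u,z)-p[:2];c,s=np.cos(p[2]),np.sin(p[2]);return (c*w[0]+s*w[1]).round(1),(-s*w[0]+c*w[1]).round(1)
for r in (280,284,288):
    g=np.diff(m[r-1:r+2].mean(0));a=150+np.argmin(g[150:165])
    seg=g[a-2:a+3];uL=(np.arange(a-2,a+3)*seg).sum()/seg.sum()+.5
    print(r,"left edge",uL.round(2),"imager local",yloc((uL,r),134))
for u,z,e in(((192.4,280),44,"-29"),((192.4,286),44,"-29"),((201.2,285),14,"dock -42")):print(e,yloc(u,z))
E
```

```text
[150 151 152 153 154 155 156 157 158 159 160 161 162 163 164 165 166 167 168 169 170 171 172 173 174 175 176 177 178 179 180 181 182 183 184 185 186 187 188 189 190 191 192 193 194 195 196 197 198 199 200 201 202 203]
270 [89 89 97 98 88 91 87 89 90 88 84 87 88 88 90 91 92 92 95 93 89 92 89 89 91 89 87 91 92 88 80 83 85 84 84 85 81 83 77 74 65 70 76 75 76 73 71 72 71 59 70 86 95 92]
272 [90 92 95 92 88 88 89 85 94 87 89 88 86 89 90 89 85 86 82 77 73 74 70 76 78 78 75 74 77 75 73 78 78 81 82 86 82 81 80 80 81 83 87 85 84 83 88 87 83 55 51 74 86 89]
274 [92 91 93 91 92 91 85 86 87 87 87 90 83 92 84 83 82 79 72 68 70 70 69 71 68 66 64 59 53 47 40 48 49 57 69 78 79 80 84 83 76 77 77 80 81 85 85 87 79 57 51 67 92 95]
276 [92 84 87 93 86 90 84 77 76 65 49 41 45 42 33 34 35 27 25 29 30 36 33 35 42 44 54 55 58 63 54 36 10  0 15 17 34 46 52 60 73 74 66 47 42 64 83 83 78 65 45 69 88 96]
278 [ 89  94  93  90  97  90  81  46  24  10  25  53  67  71  73  77  88  93  96  97  99 100 101  98  97 102 100 103 105  98  95  61  25   4   0   0   1   0   6   7  22  48  69  54  35  55  78  84  83  68  48  
[... 2106 characters left out ...]
1 79 83 79 75 63 57 78]
302 [85 91 87 90 86 90 91 89 91 89 86 82 86 85 90 87 85 82 88 83 91 87 86 87 89 84 86 84 81 86 79 74 74 71 72 65 71 68 71 71 69 67 70 64 70 67 72 78 80 86 88 86 85 91]
304 [90 88 89 91 84 86 88 89 92 92 90 83 85 84 84 89 87 80 78 71 73 73 68 67 70 69 72 81 80 81 90 87 88 85 88 83 90 90 90 84 93 87 86 94 95 98 92 94 90 92 91 91 91 91]
280 left edge 157.1 imager local (np.float64(12.7), np.float64(28.3))
284 left edge 156.33 imager local (np.float64(4.0), np.float64(30.4))
288 left edge 157.16 imager local (np.float64(-5.0), np.float64(29.1))
-29 (np.float64(13.2), np.float64(-29.1))
-29 (np.float64(-1.0), np.float64(-28.2))
dock -42 (np.float64(1.7), np.float64(-42.9))
```

Emit:
{"name": "arm_command", "arguments": {"moves": [[-1,0.8,-0.7,1,0],[-1,1.6,-1.4,2,0],[-1,1.6,-1.4,2,0],[-1,1.6,-1.4,2,0],[-1,1.6,-1.4,2,0]]}}

```text
clock: 13.05
position: [642.6, 13.5, 201.7]
ee_rot: [0.0, 0.739, 0.674, -0.0]
force: [-0.1, 0.5, -1.8]
finger_gap: 38.0
finger_force: 27.9
```

Emit:
{"name": "arm_command", "arguments": {"moves": [[-1,0,0,0,0],[-1,0,0,0,0],[-1,0,0,0,0],[-1,0,0,0,0],[-1,0,0,0,0]]}}

```text
clock: 13.55
position: [642.6, 13.5, 201.7]
ee_rot: [0.0, 0.739, 0.674, -0.0]
force: [-0.2, 0.7, -3.4]
finger_gap: 37.8
finger_force: 27.9
```

```bash
python3 go.py 642.7 13.5 201.8 1.48
```

```text
t 13.55 p [642.6  13.5 201.7] yaw 1.48 tilt 0.0 F [-0.2  0.7 -3.4] gap 37.8 27.9 q [-0.1   0.58  1.21 -0.    1.36 -0.01]
shift [-0.   0.1 -0.1] turn -0.0 dist 0.0
```

```bash
python3 -c "
from plant import env
print(env.job_done())"
```

```text
the job is handed in; nothing more can be done
None
```

I handed the job in at 13.6 s with the drawer pushed home and the camera held still and upright, its nose about 11 mm above the frame. By my estimate it is within about 4 mm of the window's middle; the two views disagreed by a few mm across it. The hand-in returned no verdict.

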